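# Set the choke for a cold start and press start

## Task

Get the engine controls ready and start it cold: with the fingertips push the red-handled choke lever from the closed end, on past its half notch, all the way to the full-choke stop at the wide end of the white wedge, so that it stays there. Only then press the green start button fully down, let it spring back, and leave it clear. Push only: do not pinch or grip the lever, leave the black-handled throttle lever where it is set, and do not shift the tools and parts lying around.

Things in the scene. Friction and masses are not known exactly. Their poses are not given: they have to be found in the camera images.
- choke_lever (a joint): angle (rad) of the red-handled choke lever about its upright pivot: 0 = closed, 0.52 = half notch, 1.04 = full choke (hard stop); grows anticlockwise seen from above. A detent holds it in each place: about 5 to 7 N at the grip moves it out of a notch; past the middle between two it snaps into the next, before the middle it springs back. Starts near 0
- choke_pivot (a point): point on the choke lever's pivot axis, on the top face of its grey plate (10 mm above the bench). z is up; x is the lever's direction at the half notch, so the lever points at (angle - 0.52) rad, anticlockwise, from this x axis
- choke_grip (a point): centre of the choke lever's red upright grip, 75 mm from the pivot axis and about 50 mm above the bench. The grip is a block 26 mm long (radially), 16 mm wide (in the direction of swing) and 44 mm tall, from 28 to 72 mm above the bench; the flat steel lever arm below it lies 23 to 28 mm above the bench. Push on its broad face, that on the closed side. Force from the fingers on the closed-side half and the full-side half of the grip at once counts as gripping
- throttle_grip (a point): centre of the throttle lever's upright black grip, same build and size as the choke's, on its own like plate; it moves stiffly without notches, stands anywhere in its swing and must stay where it is set
- start_button (a joint): how far the green button is pressed (m): 0 = up, 0.007 = fully down; springs back; about 5 N when fully down
- start_button_top (a point): centre of the top face of the round green button (32 mm across), 53 mm above the bench when up; it goes down with the button, which is pressed straight down. It stands on a grey box 85 x 75 x 30 mm with a 100 x 95 mm foot, fixed to the bench
- spark_plug_1: loose spark plug, 24 x 65 x 20 mm, lying; bystander
- spark_plug_2: loose spark plug, 24 x 65 x 20 mm, lying; bystander
- tape_roll: loose roll of black tape, 68 mm across, 19 mm high, lying flat; bystander
- pliers: loose blue-handled pliers, 54 x 163 x 12 mm, lying; bystander
- spanner_2: loose spanner, 26 x 152 x 6 mm, lying; bystander
- choke_plate: grey plate of the choke control, 114 x 124 x 10 mm, fixed to the bench; origin under its centre, 37 mm along +x from the pivot, same axes. Two pins up to 24 mm above the bench and a low toothed rail stand on it; a white wedge on it widens towards full choke. The throttle's plate looks the same; choke, throttle and start button may stand in any order

How it is judged:
On the way, in this order (a step that is already met when the one before it is completed fails the run):
1. the choke lever stands at the full-choke stop (value of joint choke_lever above 0.96 rad), for 0.2 s.
2. the start button is pressed fully down (value of joint start_button above 0.0055 m), for 0.04 s.
At the end, for the whole second after the job is handed in: the choke lever rests at its full-choke stop (angle above 0.96 of 1.04 rad), the start button is back up (within 1.5 mm), the throttle grip is within 8 mm of where it was set (value of joint choke_lever above 0.96 rad and velocity of joint choke_lever below 0.05 rad/s and value of joint start_button below 0.0015 m and distance of throttle_grip from where it was at the start of the episode below 0.008 m); the robot touches nothing.
It fails at once if the start button is pressed (over 3 mm) while the choke is not at full (value of joint start_button above 0.003 m and value of joint choke_lever below 0.94 rad).
It fails at once if the red grip is pinched (over 2 N from the fingers on both its halves at once) (contact force between the fingers and choke_lever_c0 above 2 N and contact force between the fingers and choke_lever_c1 above 2 N).
It fails at once if the throttle grip is moved more than 12 mm (distance of throttle_grip from where it was at the start of the episode above 0.012 m).
It fails at once if a loose tool or part is lifted or shifted more than 20 mm (distance of any of spark_plug_1, spark_plug_2, tape_roll, pliers, spanner_2 from where it was at the start of the episode above 0.02 m).
It also fails if it takes over 48 s, if anything falls off the work surface, if the arm or the gripper's body presses on something with over 40 N, if the wrist force passes 120 N, or if a joint passes its speed limit or range.

## Robot

A 7-joint arm with a two-finger parallel gripper is mounted at the origin on a cart in front of the work surface, level with it; the furniture and walls round the work are solid. World frame = base frame: x ahead of the robot, y to its left, z up, the work surface at z = 0. Lengths are in m, angles in rad, forces in N, time in s.
With the tool pointing down it reaches from about 0.4 to 0.85 m from the base axis. Payload 4.5 kg.
Tool frame: the origin (TCP) lies on the centre line of the jaws, within the pads' length; the fingertips stand r.tcp_to_tips ahead of it and the grasp point (between the pads) lies 11 mm behind it (r.tcp_to_tips is the distance from the TCP to the fingertips, in m); y points along the fingers, x is the direction in which the jaws open and shut, and the axes are right-handed (so a half turn about y gives the same grasp; the last joint's range is limited). The gripper opens to 88 mm and grips with 3 to 60 N. Pads are 18 mm wide; open, the fingers measure 123 mm over their backs; the gripper's body (75 mm by 187 mm) begins 45 mm behind the grasp point.
Start: joints at [1.281, 0.689, -0.195, 1.565, 0.157, 0.902, -0.215], TCP at [0.199, -0.593, 0.224] pointing down, gripper open.
Joint ranges: [-3.01, 3.01], [-0.46, 2.08], [-1.47, 1.51], [0.13, 2.56], [-1, 4.14], [0.04, 2.09], [-2.66, 2.66]. Speed limits (rad/s): [2.57, 2.57, 3.14, 3.14, 3.14, 3.14, 3.14].

## Interface

Orientations are given as a unit quaternion [x, y, z, w].
In Python, from plant import r gives the robot as it stands. The module is installed in compiled form; this text tells all that it offers.
- The arm moves only by the shell command python3 -m inch 'ROWS' [OPENING] [FORCE]. ROWS is text: rows parted by semicolons, each of 4 numbers parted by spaces: the shift along the tool's x, y, z in mm, then the turn about the tool's y in degrees. In form: x y z spin; .... A call has 1 to 10 rows; each row is the pose to reach, as a shift and turn from the pose commanded when the call began, along the tool's axes at that moment; what a row does not reach only later rows make up. A row lasts 1/10 s, in which the tool goes at most 50 mm and 8.59 degrees, less where a joint would pass 70% of its speed; a pose out of reach is approached as far as the arm can. A call with a gripper value outside its range is refused whole. OPENING is the gripper command: -1 is shut, 1 is fully open, values between are in proportion, set as the call begins (- or left out, the last holds). The fingers move at their own pace and stop on an object; FORCE is the grip in N (left out, the last holds). Time passes only in rows, so rows that repeat a pose let the fingers close. It gives the time, the measured TCP pose, the force and the opening at its end, in the units of the state.
- r.get_state(): the state, without advancing time (a new reading comes with each control period).
- r.snapshot(name): name is "scene" or "side" or "wrist"; returns a dict with "frame" (420x560x3 uint8, red, green, blue), "intrinsics" (3x3 intrinsics, pixels), "R" (3x3) and "t" (3): a world point X has camera coordinates R X + t. Camera axes: x right, y down, z forward; pixel columns grow to the right and rows downward; lengths in m; the calibration is good to about 2 mm. A picture is of the moment at which its call begins. There is no depth.
- r.finish_job(): hands the job in, once; it reports no verdict.
Trained networks look in the newest picture that a camera, given by its name, has taken for a name from the list of things; names that differ only in an ending like _2 or _b are one class to them, and where a whole thing is asked for, a point or a joint stands for the part that bears it (a point fixed in the world has none). Each returns a list of dicts, best first, with "p" (0 to 1); they miss things now and then, are a little off and sometimes report something else, mostly with a low value. They report only what shows in the picture. A call takes as long as a camera call.
- r.trace(camera, name): "region" (420x560 bool, what is visible of it) and "centre" ([row, column] in pixels, amid what is visible of it).
- r.tip_of(camera, name): "centre" ([row, column] in pixels: a listed point, or the origin of a listed thing).
The state is a dict: "clock": time; "q": joint angles; "qd": joint speeds; "joint_torque": joint torques, N m; "tool_pos": TCP position; "eef_rot": TCP orientation; "contact_force": force on the tool from outside, world axes, zero at the start; "moment": the same for the moment, N m; "opening": opening from 0.0 (shut) to 1.0 (fully open).
Only numpy, scipy, OpenCV 4.12 (cv2) and the standard library are available. Lean on these libraries where they do the work, as an engineer would, in place of code of your own. Each camera call takes 0.05 s, during which the arm holds its last target.

## Working session

There is one attempt and no reset: what is moved stays moved. The work goes in short steps, Python scripts to look and compute and a shell command to move; the robot and the scene stay as the last step left them, time stands still between calls to the robot, and variables do not carry over. Pictures are saved under pics/ and viewed, and the job is handed in when it is done.

```bash
mkdir -p pics; ls
python3 - <<'E'
from plant import r
import cv2,numpy as np
s=r.get_state()
print({k:np.round(v,3) for k,v in s.items()}, r.tcp_to_tips)
for c in ["scene","side","wrist"]:
    d=r.snapshot(c); cv2.imwrite(f"pics/{c}0.png",d["frame"][:,:,::-1]); print(c,np.round(d["intrinsics"],1).tolist(),np.round(-d["R"].T@d["t"],3),np.round(d["R"],2).tolist())
    for n in ["choke_grip","choke_pivot","throttle_grip","start_button_top","choke_plate"]:
        print(n,[(np.round(x["centre"],1).tolist(),round(float(x["p"]),2)) for x in r.tip_of(c,n)][:3])
E
```

```text
pics
{'clock': np.float64(0.0), 'q': array([ 1.281,  0.69 , -0.194,  1.566,  0.157,  0.902, -0.215]), 'qd': array([-0.   , -0.001, -0.   ,  0.   , -0.002,  0.002,  0.   ]), 'joint_torque': array([-0.0000e+00, -5.2756e+01, -1.2670e+00, -1.5343e+01, -5.3000e-02,
        7.0000e-03,  0.0000e+00]), 'tool_pos': array([ 0.199, -0.592,  0.223]), 'eef_rot': array([-0.574,  0.413, -0.412,  0.574]), 'contact_force': array([ 0.279, -0.016,  0.247]), 'moment': array([ 0.021, -0.031, -0.021]), 'opening': np.float64(1.001)} 0.008
scene [[532.8, 0.0, 284.5], [0.0, 532.8, 207.5], [0.0, 0.0, 1.0]] [-0.304 -0.83   0.751] [[0.67, -0.75, -0.02], [-0.4, -0.34, -0.85], [0.63, 0.57, -0.53]]
choke_grip [([263.5, 342.7], 0.82)]
choke_pivot [([287.9, 309.0], 0.81)]
throttle_grip [([182.8, 177.3], 0.88)]
start_button_top [([210.4, 240.2], 0.66)]
choke_plate [([276.7, 320.2], 0.87)]
side [[500.8, 0.0, 279.9], [0.0, 500.8, 214.4], [0.0, 0.0, 1.0]] [ 0.372 -1.496  0.599] [[0.99, -0.12, -0.03], [-0.07, -0.35, -0.93], [0.1, 0.93, -0.36]]
choke_grip [([245.1, 257.0], 0.73), ([183.8, 246.5], 0.54)]
choke_pivot [([257.3, 233.6], 0.59)]
throttle_grip [([183.0, 250.0], 0.69)]
start_button_top [([204.7, 252.7], 0.46)]
choke_plate [([261.1, 246.5], 0.86)]
wrist [[324.7, 0.0, 279.6], [0.0, 324.7, 209.6], [0.0, 0.0, 1.0]] [ 0.274 -0.568  0.385] [[0.32, -0.95, 0.0], [-0.9, -0.3, 0.31], [-0.29, -0.1, -0.95]]
choke_grip []
choke_pivot []
throttle_grip []
start_button_top []
choke_plate []
```

View pics/scene0.png

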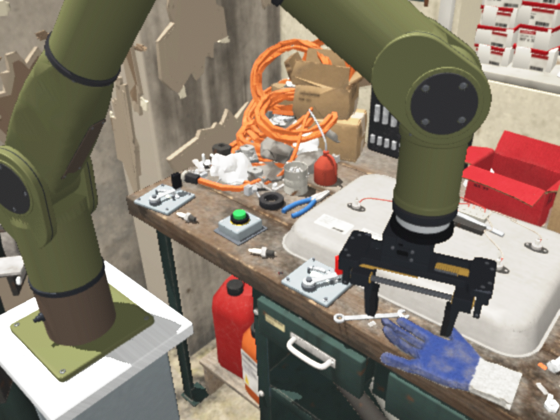

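View pics/side0.png

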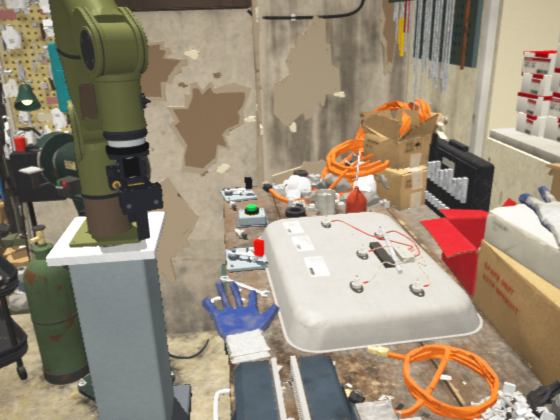

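View pics/wrist0.png

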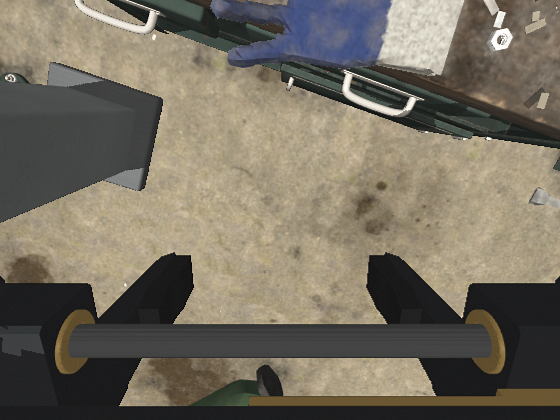

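```bash
cat > h.py <<'E'
from plant import r
import cv2,numpy as np
from scipy.spatial.transform import Rotation as Ro
def ray(d,c):
    K=d["intrinsics"];v=d["R"].T@np.linalg.inv(K)@np.array([c[1],c[0],1]);return -d["R"].T@d["t"],v
def atz(d,c,z):
    o,v=ray(d,c);return o+v*(z-o[2])/v[2]
def proj(d,X):
    p=d["intrinsics"]@(d["R"]@np.asarray(X)+d["t"]);return p[1]/p[2],p[0]/p[2]
def tri(obs):
    A=np.zeros((3,3));b=np.zeros(3)
    for d,c in obs:
        o,v=ray(d,c);v=v/np.linalg.norm(v);P=np.eye(3)-np.outer(v,v);A+=P;b+=P@o
    return np.linalg.solve(A,b)
E
python3 - <<'E'
from h import *
s=r.get_state();print(np.round(Ro.from_quat(s["eef_rot"]).as_matrix(),3))
Z={"choke_grip":.05,"choke_pivot":.01,"throttle_grip":.05,"start_button_top":.053,"choke_plate":0,"spark_plug":.01,"tape_roll":.01,"pliers":.006,"spanner_2":.003}
D={c:r.snapshot(c) for c in ["scene","side"]}
for n,z in Z.items():
    if n=="spark_plug": n="spark_plug_1"
    for c in D:
        print(n,c,[(np.round(atz(D[c],x["centre"],z),3).tolist(),round(float(x["p"]),2)) for x in r.tip_of(c,n)][:3])
for c in D:
    f=D[c]["frame"]; 
    f=f[150:350,100:400] if c=="scene" else f[160:300,180:320]
    cv2.imwrite(f"pics/{c}crop.png",cv2.resize(f[:,:,::-1],None,fx=2.6 if c=="scene" else 4,fy=2.6 if c=="scene" else 4,interpolation=cv2.INTER_CUBIC))
E
```

```text
[[ 0.318  0.     0.948]
 [-0.948 -0.     0.318]
 [ 0.    -1.     0.   ]]
choke_grip scene [([0.44, -0.316, 0.05], 0.73)]
choke_grip side [([0.442, -0.292, 0.05], 0.82)]
choke_pivot scene [([0.407, -0.278, 0.01], 0.73), ([0.377, -0.274, 0.01], 0.6)]
choke_pivot side [([0.373, -0.259, 0.01], 0.74)]
throttle_grip scene [([0.449, 0.252, 0.05], 0.86)]
throttle_grip side [([0.455, 0.255, 0.05], 0.53), ([0.405, -0.376, 0.05], 0.16)]
start_button_top scene [([0.451, 0.014, 0.053], 0.57)]
start_button_top side [([0.445, -0.016, 0.053], 0.4)]
choke_plate scene [([0.423, -0.269, 0.0], 0.92)]
choke_plate side [([0.404, -0.263, 0.0], 0.67)]
spark_plug_1 scene [([0.377, 0.123, 0.01], 0.64), ([0.38, -0.133, 0.01], 0.49)]
spark_plug_1 side [([0.394, 0.124, 0.01], 0.58), ([0.403, -0.135, 0.01], 0.41)]
tape_roll scene [([0.581, 0.036, 0.01], 0.92), ([0.382, -0.431, 0.01], 0.71)]
tape_roll side [([0.586, 0.014, 0.01], 0.74)]
pliers scene []
pliers side []
spanner_2 scene [([0.388, -0.429, 0.003], 0.76)]
spanner_2 side [([0.389, -0.424, 0.003], 0.63)]
```

View pics/scenecrop.png

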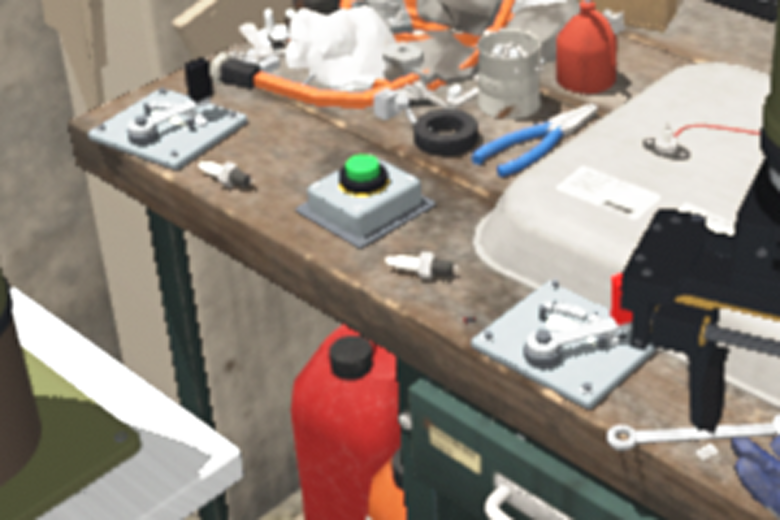

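View pics/sidecrop.png

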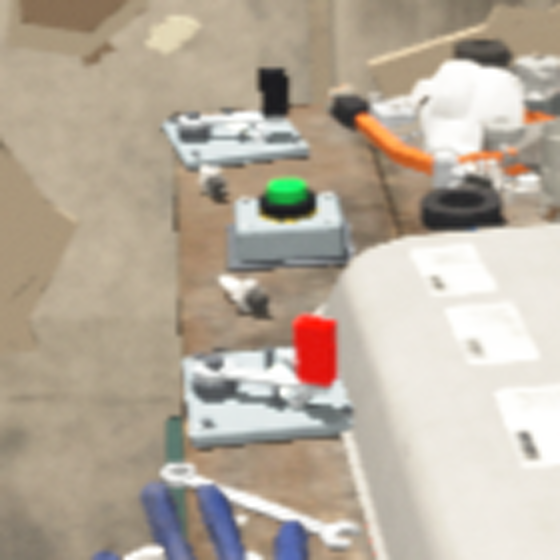

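```bash
python3 -m inch '-30 -5 33 0; -60 -10 66 0; -92 -15 100 0; -124 -20 135 0; -156 -25 170 0; -190 -30 207 0; -224 -30 244 0; -224 -30 244 0; -224 -30 244 0' -1 20
python3 - <<'E'
from h import *
s=r.get_state();print(s["clock"],np.round(s["tool_pos"],3),np.round(Ro.from_quat(s["eef_rot"]).as_matrix(),3).tolist(),np.round(s["contact_force"],2),s["opening"],np.round(s["q"],2))
Z={"choke_grip":.05,"choke_pivot":.01,"start_button_top":.053,"choke_plate":0,"spark_plug_1":.01,"spanner_2":.003}
D={c:r.snapshot(c) for c in ["scene","side","wrist"]}
for n,z in Z.items():
    for c in D:
        print(n,c,[(np.round(x["centre"],1).tolist(),np.round(atz(D[c],x["centre"],z),3).tolist(),round(float(x["p"]),2)) for x in r.tip_of(c,n)][:3])
for c in D: cv2.imwrite(f"pics/{c}1.png",D[c]["frame"][:,:,::-1])
E
```

```text
clock: 2.8
tool_pos: [0.3598, -0.3015, 0.2539]
eef_rot: [0.575, -0.412, 0.412, -0.575]
contact_force: [-1.3, -1.5, 0.3]
opening: 0.209
2.8 [ 0.36  -0.302  0.254] [[0.322, 0.0, 0.947], [-0.947, -0.0, 0.322], [0.0, -1.0, 0.0]] [-1.31 -1.46  0.32] 0.20925406701080868 [ 0.73  0.45 -0.2   1.98  0.13  0.73 -0.78]
choke_grip scene [([263.4, 341.2], [0.444, -0.31, 0.05], 0.81)]
choke_grip side [([246.5, 257.8], [0.441, -0.302, 0.05], 0.88)]
choke_grip wrist [([109.4, 307.0], [0.439, -0.309, 0.05], 0.71)]
choke_pivot scene [([286.3, 306.4], [0.375, -0.271, 0.01], 0.72)]
choke_pivot side [([259.3, 231.3], [0.37, -0.284, 0.01], 0.8)]
choke_pivot wrist []
start_button_top scene [([212.2, 240.2], [0.445, -0.0, 0.053], 0.46)]
start_button_top side [([206.3, 251.2], [0.443, -0.001, 0.053], 0.63)]
start_button_top wrist []
choke_plate scene [([279.1, 318.6], [0.42, -0.268, 0.0], 0.97)]
choke_plate side [([259.5, 246.2], [0.41, -0.272, 0.0], 0.56)]
choke_plate wrist [([119.1, 264.6], [0.412, -0.267, 0.0], 0.92)]
spark_plug_1 scene [([258.5, 259.7], [0.381, -0.127, 0.01], 0.62), ([220.2, 188.6], [0.379, 0.124, 0.01], 0.46)]
spark_plug_1 side [([236.4, 239.7], [0.399, -0.135, 0.01], 0.49), ([207.3, 234.9], [0.393, 0.117, 0.01], 0.35)]
spark_plug_1 wrist [([85.8, 142.1], [0.403, -0.121, 0.01], 0.86)]
spanner_2 scene [([318.2, 372.1], [0.392, -0.427, 0.003], 0.83), ([209.6, 237.3], [0.503, 0.074, 0.003], 0.44)]
spanner_2 side []
spanner_2 wrist [([171.8, 375.3], [0.395, -0.422, 0.003], 0.62)]
```

View pics/wrist1.png

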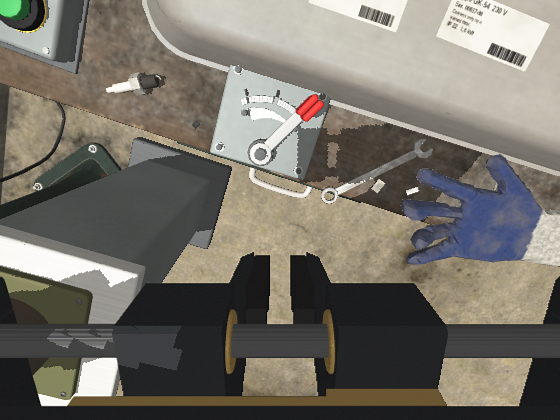

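View pics/scene1.png

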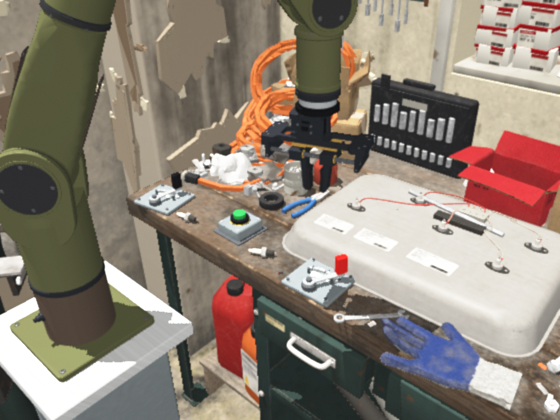

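Run:
```python
from h import *
D={c:r.snapshot(c) for c in ["scene","side","wrist"]}
d=D["wrist"]
for n,c,z in [("pivotTop",(152,262),.03),("pl TL",(67,237),.01),("TR",(97,330),.01),("BR",(180,300),.01),("BL",(147,213),.01)]:
    print(n,np.round(atz(d,c,z),3))
a=cv2.resize(D["wrist"]["frame"][50:200,190:390],None,fx=4,fy=4,interpolation=cv2.INTER_CUBIC);cv2.imwrite("pics/w1c.png",a[:,:,::-1])
a=cv2.resize(D["wrist"]["frame"][0:100,260:560],None,fx=2.6,fy=2.6);b=cv2.resize(D["scene"]["frame"][200:330,270:470],None,fx=3.9,fy=2.6);
cv2.imwrite("pics/tub.png",np.vstack([a,cv2.resize(b,(780,338))])[:,:,::-1])
a=cv2.resize(D["side"]["frame"][190:340,200:400],None,fx=4,fy=4,interpolation=cv2.INTER_CUBIC);cv2.imwrite("pics/s1c.png",a[:,:,::-1])
```

```text
pivotTop [ 0.378 -0.275  0.03 ]
pl TL [ 0.459 -0.218  0.01 ]
TR [ 0.462 -0.331  0.01 ]
BR [ 0.357 -0.331  0.01 ]
BL [ 0.362 -0.216  0.01 ]
```

View pics/w1c.png

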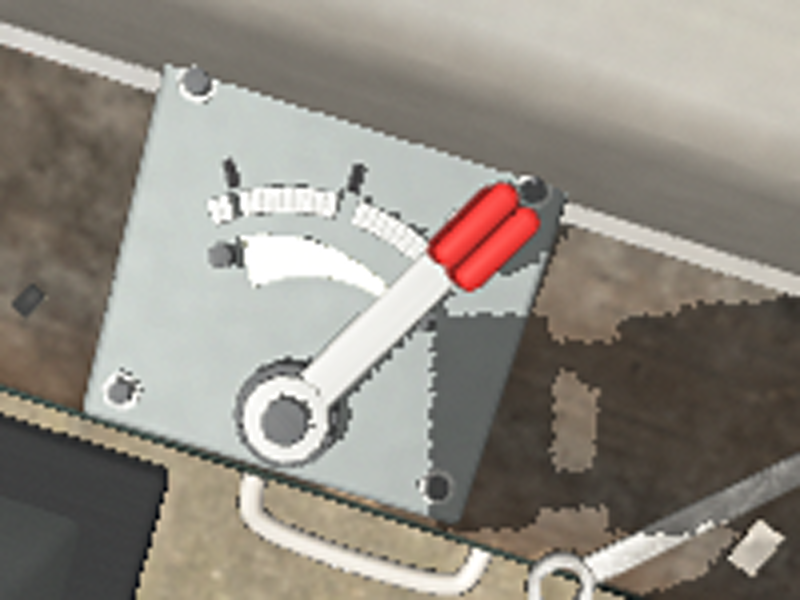

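View pics/tub.png

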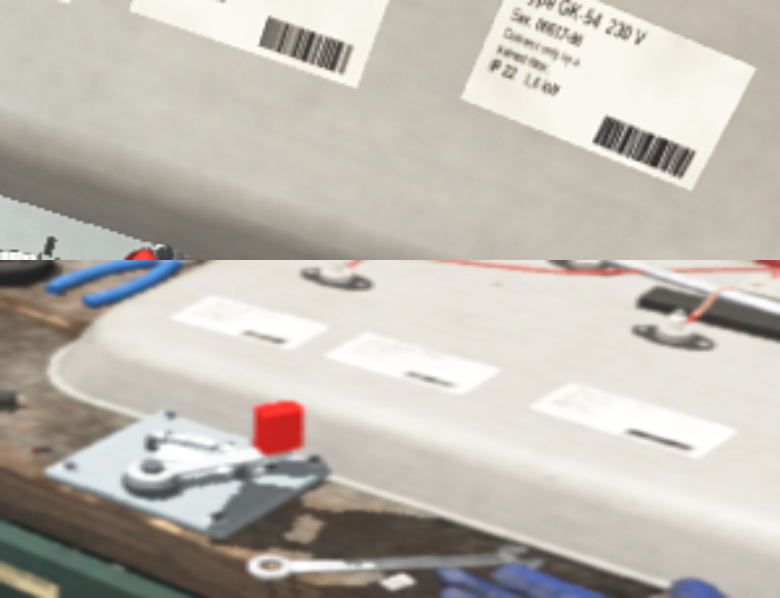

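View pics/s1c.png

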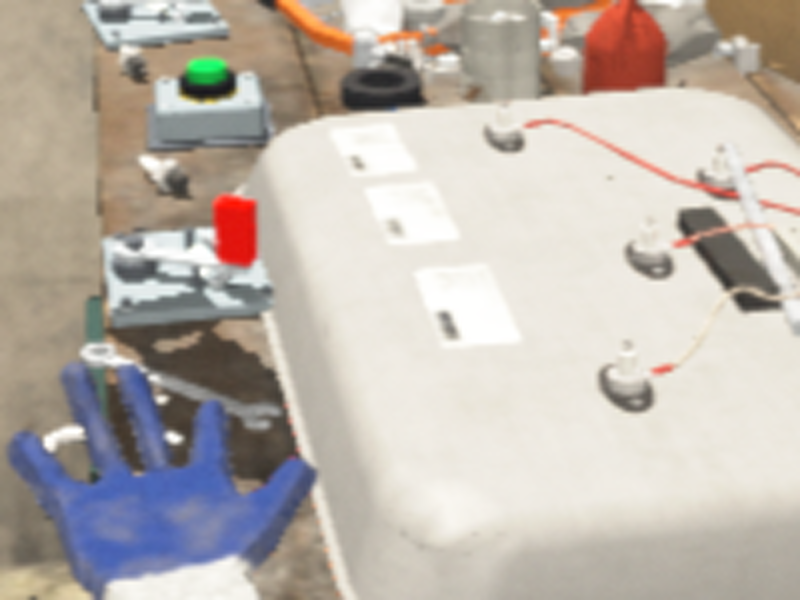

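Run:
```python
from h import *
D={c:r.snapshot(c) for c in ["scene","side","wrist"]}
o=[(D["wrist"],(34,396.5)),(D["scene"],(251,387)),(D["side"],(251,298))]
X=tri(o);print(X,[np.round(proj(d,X),1) for d,c in o]); print(tri(o[:2]))
# rim base & top edge near y=-0.3
for c in [(102,345),(80,390),(60,345),(45,345)]:
    print([np.round(atz(D["wrist"],c,z),3).tolist() for z in (0.01,.05,.1)])
for z in (.05,): 
  print(np.round(proj(D["side"],(.442,-.3125,z)),1),np.round(proj(D["wrist"],(.442,-.3125,z)),1),np.round(proj(D["wrist"],(.442,-.3125,.072)),1),np.round(proj(D["scene"],(.442,-.3125,z)),1))
```

```text
[ 0.5358674  -0.36556312  0.05814977] [array([ 32., 397.]), array([251.1, 387.2]), array([251.2, 297.3])]
[ 0.53401062 -0.36573368  0.05931015]
[[0.462, -0.35, 0.01], [0.46, -0.343, 0.05], [0.456, -0.334, 0.1]]
[[0.502, -0.391, 0.01], [0.495, -0.38, 0.05], [0.487, -0.366, 0.1]]
[[0.505, -0.333, 0.01], [0.498, -0.328, 0.05], [0.489, -0.321, 0.1]]
[[0.519, -0.327, 0.01], [0.511, -0.322, 0.05], [0.5, -0.316, 0.1]]
[248.1 258.5] [108.9 312.3] [109.1 314.4] [264.5 341.6]
```

```bash
python3 -m inch '12 15 6 8; 24 35 13 16; 36 60 20 24; 48 85 26 32; 60 110 32 40; 69 130 38 48; 69 130 38 48; 69 130 38 48' -1 20
cat > see.py <<'E'
from h import *
import sys
s=r.get_state();M=Ro.from_quat(s["eef_rot"]).as_matrix()
print(round(float(s["clock"]),2),np.round(s["tool_pos"],4),np.round(M,3).tolist(),np.round(s["contact_force"],2),round(float(s["opening"]),3),np.round(s["q"],2))
for c in sys.argv[2:]:
    d=r.snapshot(c)
    for n in ["choke_grip","choke_pivot","start_button_top"]:
        z={"choke_grip":.05,"choke_pivot":.01,"start_button_top":.053}[n]
        print(n,c,[(np.round(x["centre"],1).tolist(),np.round(atz(d,x["centre"],z),3).tolist(),round(float(x["p"]),2)) for x in r.tip_of(c,n)][:2])
    f=d["frame"]
    if c=="scene": f=f[140:350,200:480]
    if c=="side": f=f[130:340,140:420]
    if c!="wrist": f=cv2.resize(f,None,fx=2.5,fy=2.5,interpolation=cv2.INTER_CUBIC)
    cv2.imwrite(f"pics/{c}{sys.argv[1]}.png",f[:,:,::-1])
E
python3 see.py 2 scene wrist
```

```text
clock: 4.95
tool_pos: [0.4166, -0.3555, 0.1236]
eef_rot: [-0.358, 0.61, -0.61, 0.357]
contact_force: [-0.9, -0.2, 0.4]
opening: 0.006
4.95 [ 0.4166 -0.3555  0.1236] [[-0.489, -0.001, 0.873], [-0.873, 0.001, -0.489], [0.0, -1.0, -0.001]] [-0.92 -0.18  0.4 ] 0.006 [ 0.59  0.74  0.06  1.9  -0.08  0.51 -1.38]
choke_grip scene [([264.3, 343.5], [0.445, -0.315, 0.05], 0.79), ([255.7, 263.0], [0.356, -0.164, 0.05], 0.29)]
choke_pivot scene [([285.3, 308.6], [0.381, -0.273, 0.01], 0.61)]
start_button_top scene [([209.2, 238.8], [0.453, 0.012, 0.053], 0.57)]
choke_grip wrist [([220.3, 208.0], [0.44, -0.306, 0.05], 0.71)]
choke_pivot wrist [([274.4, 227.1], [0.377, -0.277, 0.01], 0.87), ([243.7, 203.0], [0.415, -0.274, 0.01], 0.35)]
start_button_top wrist []
```

View pics/scene2.png

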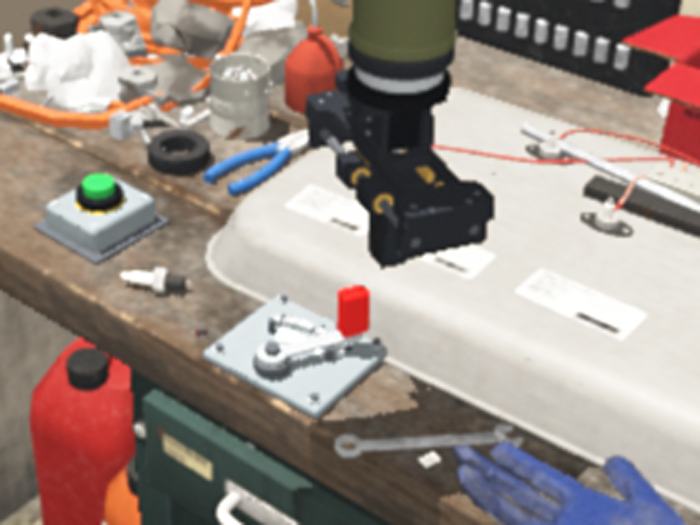

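View pics/wrist2.png

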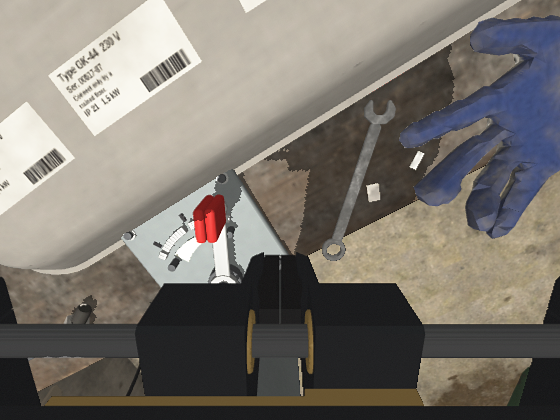

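Run:
```python
from h import *
d=r.snapshot("scene")
for z in (.115,.124,.18,.25): 
    p=proj(d,(.4166,-.3555,z)); print(z,np.round(p,0),"crop",round((p[1]-200)*2.5),round((p[0]-140)*2.5))
cv2.imwrite("pics/sc3.png",d["frame"][:,:,::-1])
d=r.snapshot("side")
for z in (.115,.124,.18,.25): print(z,np.round(proj(d,(.4166,-.3555,z)),0))
cv2.imwrite("pics/si3.png",d["frame"][:,:,::-1])
```

```text
0.115 [253. 353.] crop 382 283
0.124 [249. 353.] crop 382 274
0.18 [226. 354.] crop 386 215
0.25 [195. 356.] crop 391 136
0.115 [232. 249.]
0.124 [229. 248.]
0.18 [207. 247.]
0.25 [180. 246.]
```

View pics/sc3.png

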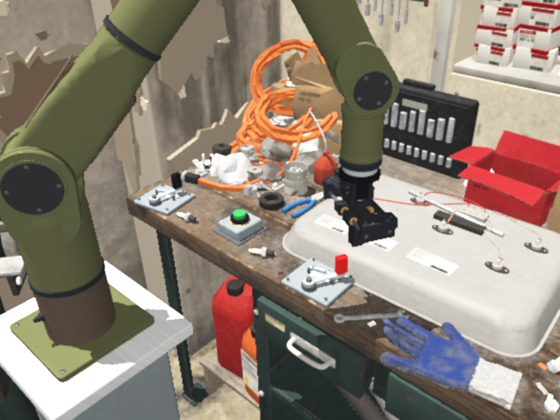

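View pics/si3.png

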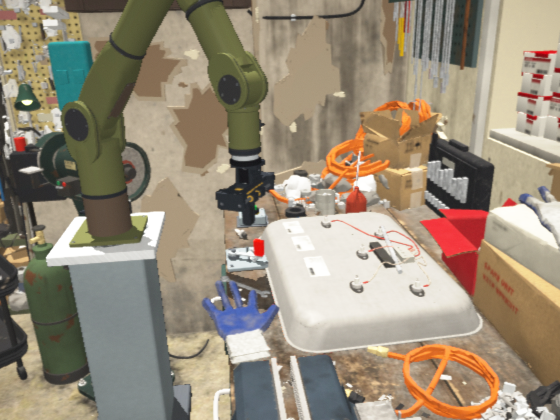

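```bash
python3 -m inch '0 30 0 0; 0 60 0 0; 0 78 0 0; 0 78 0 0; 0 78 0 0'; python3 -m inch '-4 0 0 0; -8 0 0 0; -12 0 0 0; -16 0 0 0; -16 0 0 0'; python3 see.py 4 side scene wrist
```

```text
clock: 5.95
tool_pos: [0.417, -0.356, 0.0459]
eef_rot: [-0.357, 0.611, -0.611, 0.356]
contact_force: [-0.3, -0.3, 0.2]
opening: 0.001
clock: 6.45
tool_pos: [0.4255, -0.341, 0.0459]
eef_rot: [0.357, -0.61, 0.61, -0.357]
contact_force: [-1.3, 0.8, 1.0]
opening: 0.004
6.45 [ 0.4255 -0.341   0.0459] [[-0.49, 0.001, 0.872], [-0.872, 0.0, -0.49], [-0.001, -1.0, 0.0]] [-1.27  0.79  1.01] 0.004 [ 0.57  0.87  0.04  1.94 -0.09  0.34 -1.4 ]
choke_grip side [([246.1, 257.7], [0.441, -0.3, 0.05], 0.6)]
choke_pivot side [([256.3, 232.7], [0.374, -0.267, 0.01], 0.84)]
start_button_top side []
choke_grip scene [([263.9, 342.8], [0.445, -0.313, 0.05], 0.63)]
choke_pivot scene [([287.2, 308.4], [0.376, -0.276, 0.01], 0.57)]
start_button_top scene [([209.2, 236.0], [0.448, 0.018, 0.053], 0.47)]
choke_grip wrist [([264.7, 209.6], [0.441, -0.309, 0.05], 0.59)]
choke_pivot wrist []
start_button_top wrist []
```

View pics/side4.png

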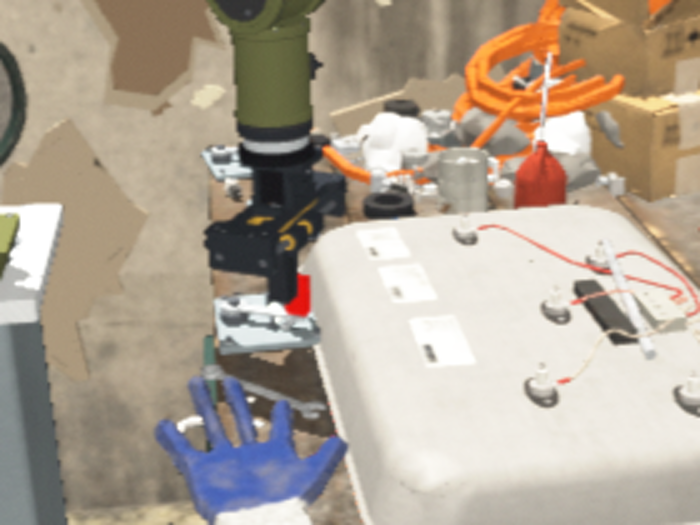

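View pics/wrist4.png

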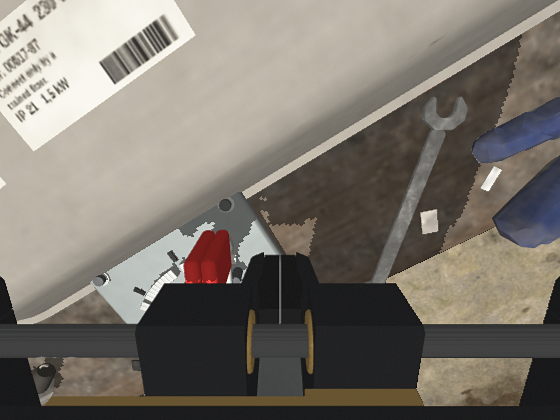

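```bash
cat > plan.py <<'E'
from h import *
import sys
s=r.get_state();M=Ro.from_quat(s["eef_rot"]).as_matrix();p=s["tool_pos"]
P=np.array([.377,-.275]);h=float(sys.argv[1])
cur=np.degrees(np.arctan2(-M[1,0],-M[0,0]))-90  # lever angle matching tool
for th in map(float,sys.argv[2:]):
    a=np.radians(th);u=np.array([np.cos(a),np.sin(a)]);t=np.array([-u[1],u[0]])
    T=P+.075*u-h*t
    d=M.T@np.array([T[0]-p[0],T[1]-p[1],.0465-p[2]])
    print(th,np.round(T,3),np.round(d*1000,1),"spin",round(-(th-cur),1))
E
python3 plan.py .0255 -30 -24 -18 -12 -6 0 3
```

```text
-30.0 [ 0.429 -0.335] [-8.7 -0.9  0.2] spin 0.5
-24.0 [ 0.435 -0.329] [-16.6  -0.9   2.6] spin -5.5
-18.0 [ 0.44  -0.322] [-24.8  -0.9   4. ] spin -11.5
-12.0 [ 0.445 -0.316] [-33.   -0.9   4.7] spin -17.5
-6.0 [ 0.449 -0.308] [-41.3  -0.9   4.4] spin -23.5
0.0 [ 0.452 -0.301] [-49.5  -0.9   3.3] spin -29.5
3.0 [ 0.453 -0.297] [-53.6  -0.9   2.4] spin -32.5
```

```bash
python3 -m inch '-5 0 0 0; -9 0 0 0; -13 0 1 -3; -17 0 2.6 -6; -21 0 3.3 -9; -25 0 4 -12; -25 0 4 -12'; python3 see.py 5 side wrist
```

```text
clock: 7.75
tool_pos: [0.4395, -0.323, 0.0456]
eef_rot: [-0.42, 0.57, -0.569, 0.418]
contact_force: [-3.6, -3.2, 0.8]
opening: 0.005
7.75 [ 0.4395 -0.323   0.0456] [[-0.298, -0.002, 0.955], [-0.955, -0.001, -0.298], [0.002, -1.0, -0.001]] [-3.63 -3.19  0.75] 0.005 [ 0.54  0.87  0.01  1.94 -0.01  0.34 -1.31]
choke_grip side [([243.9, 262.1], [0.453, -0.288, 0.05], 0.52)]
choke_pivot side [([255.2, 234.1], [0.378, -0.26, 0.01], 0.63)]
start_button_top side []
choke_grip wrist [([264.3, 236.1], [0.445, -0.301, 0.05], 0.94)]
choke_pivot wrist []
start_button_top wrist [([245.3, 432.5], [0.426, -0.402, 0.053], 0.16)]
```

View pics/wrist5.png

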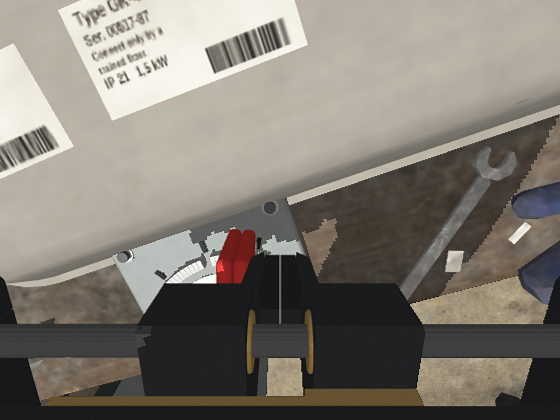

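```bash
python3 plan.py .0255 -12 -6 0 6 12 15 20 24 28
```

```text
-12.0 [ 0.445 -0.316] [-8.7 -0.9  3.1] spin -5.5
-6.0 [ 0.449 -0.308] [-16.8  -0.9   4.6] spin -11.5
0.0 [ 0.452 -0.301] [-25.1  -1.    5.2] spin -17.5
6.0 [ 0.454 -0.293] [-33.4  -1.    5. ] spin -23.5
12.0 [ 0.456 -0.284] [-41.6  -1.    3.9] spin -29.5
15.0 [ 0.456 -0.28 ] [-45.6  -1.    3. ] spin -32.5
20.0 [ 0.456 -0.273] [-52.3  -1.    1.1] spin -37.5
24.0 [ 0.456 -0.268] [-57.5  -1.   -0.9] spin -41.5
28.0 [ 0.455 -0.262] [-62.5  -1.   -3.2] spin -45.5
```

```bash
python3 -m inch '-4 0 1.5 -3; -9 -1 3 -6; -13 -1 4 -9; -17 -1 4.6 -12; -21 -1 5 -15; -25 -1 5.2 -18; -25 -1 5.2 -18'; python3 see.py 6 side wrist
```

```text
clock: 8.85
tool_pos: [0.4537, -0.2986, 0.0467]
eef_rot: [-0.503, 0.497, -0.497, 0.504]
contact_force: [-0.1, 0.2, 0.0]
opening: 0.005
8.85 [ 0.4537 -0.2986  0.0467] [[0.013, 0.001, 1.0], [-1.0, 0.001, 0.013], [-0.001, -1.0, 0.001]] [-0.06  0.25  0.03] 0.005 [ 0.53  0.86 -0.05  1.94  0.11  0.34 -1.16]
choke_grip side [([239.3, 260.7], [0.452, -0.257, 0.05], 0.57)]
choke_pivot side [([208.9, 231.4], [0.381, 0.104, 0.01], 0.66), ([258.6, 233.2], [0.375, -0.281, 0.01], 0.64)]
start_button_top side []
choke_grip wrist [([266.5, 224.3], [0.449, -0.271, 0.05], 0.9)]
choke_pivot wrist []
start_button_top wrist []
```

View pics/wrist6.png

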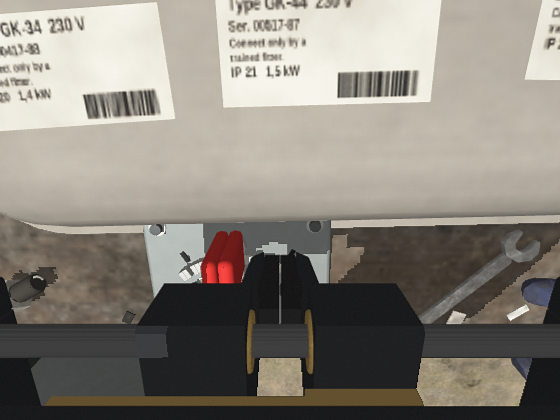

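```bash
python3 plan.py .0255 0 6 12 18 24 28 32
```

```text
0.0 [ 0.452 -0.301] [ 0.5  0.1 -0.9] spin 0.5
6.0 [ 0.454 -0.293] [-7.5  0.1  1.4] spin -5.5
12.0 [ 0.456 -0.284] [-15.6   0.1   2.9] spin -11.5
18.0 [ 0.456 -0.276] [-23.9   0.1   3.5] spin -17.5
24.0 [ 0.456 -0.268] [-32.2   0.1   3.3] spin -23.5
28.0 [ 0.455 -0.262] [-37.7   0.1   2.6] spin -27.5
32.0 [ 0.454 -0.257] [-43.1   0.1   1.6] spin -31.5
```

```bash
python3 -m inch '-4 0 0 -3; -8 0 1.4 -6; -12 0 2.2 -9; -16 0 2.9 -12; -20 0 3.3 -15; -24 0 3.5 -18; -28 0 3.4 -21; -32 0 3.3 -24; -32 0 3.3 -24'; python3 see.py 7 side wrist scene
```

```text
clock: 10.15
tool_pos: [0.4563, -0.2658, 0.0466]
eef_rot: [-0.595, 0.381, -0.381, 0.596]
contact_force: [-0.1, 0.5, -0.5]
opening: -0.003
10.15 [ 0.4563 -0.2658  0.0466] [[0.419, 0.0, 0.908], [-0.908, 0.002, 0.419], [-0.002, -1.0, 0.001]] [-0.05  0.46 -0.46] -0.003 [ 0.51  0.85 -0.12  1.98  0.28  0.32 -0.97]
choke_grip side [([233.2, 254.6], [0.439, -0.213, 0.05], 0.49)]
choke_pivot side [([256.8, 232.1], [0.372, -0.269, 0.01], 0.86)]
start_button_top side []
choke_grip wrist [([266.1, 211.5], [0.438, -0.236, 0.05], 0.7)]
choke_pivot wrist []
start_button_top wrist []
choke_grip scene [([253.0, 312.1], [0.433, -0.239, 0.05], 0.71)]
choke_pivot scene [([289.5, 308.2], [0.37, -0.281, 0.01], 0.84)]
start_button_top scene [([210.1, 238.5], [0.449, 0.01, 0.053], 0.53)]
```

View pics/wrist7.png

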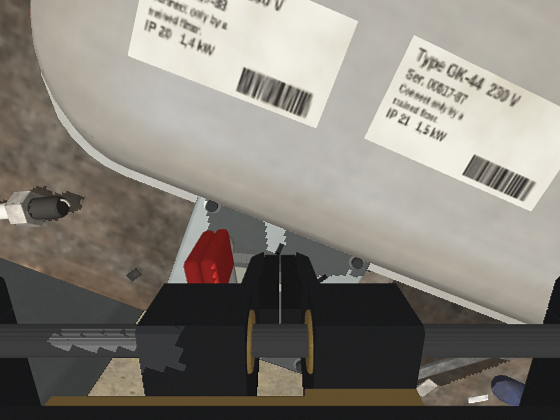

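View pics/scene7.png

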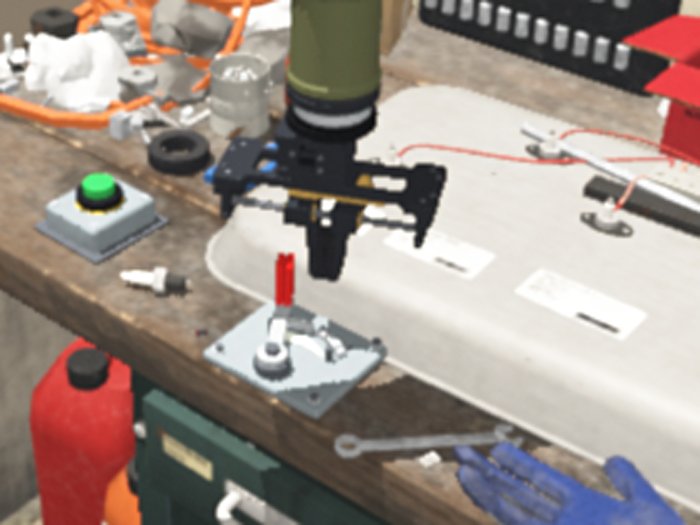

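```bash
python3 -m inch '-3 0 0 -3; -6 0 -1 -6; -6 0 -1 -6'; python3 -m inch '-2 0 0 0; -2 0 0 0'; python3 -m inch '-2 0 0 0; -2 0 0 0';  python3 see.py 8 side wrist
```

```text
clock: 11.05
tool_pos: [0.452, -0.2622, 0.0466]
eef_rot: [-0.614, 0.35, -0.349, 0.615]
contact_force: [-0.1, 0.4, -0.5]
opening: 0.005
clock: 11.25
tool_pos: [0.4514, -0.2608, 0.0466]
eef_rot: [0.614, -0.351, 0.351, -0.614]
contact_force: [0.4, -0.5, 0.1]
opening: 0.004
clock: 11.45
tool_pos: [0.4504, -0.259, 0.0466]
eef_rot: [0.614, -0.351, 0.35, -0.614]
contact_force: [-0.3, -0.1, -0.4]
opening: 0.005
11.45 [ 0.4504 -0.259   0.0466] [[0.509, -0.0, 0.861], [-0.861, 0.0, 0.509], [-0.0, -1.0, -0.0]] [-0.27 -0.07 -0.38] 0.005 [ 0.51  0.85 -0.13  2.01  0.32  0.3  -0.92]
choke_grip side [([236.5, 256.2], [0.442, -0.236, 0.05], 0.62)]
choke_pivot side [([260.2, 234.2], [0.377, -0.291, 0.01], 0.8)]
start_button_top side []
choke_grip wrist [([257.7, 230.1], [0.438, -0.236, 0.05], 0.82)]
choke_pivot wrist []
start_button_top wrist []
```

```bash
python3 -m inch '-1.5 0 0 0; -1.5 0 0 0';python3 -m inch '-1.5 0 0 0; -1.5 0 0 0'
```

```text
clock: 12.05
tool_pos: [0.4497, -0.2578, 0.0466]
eef_rot: [-0.614, 0.351, -0.35, 0.614]
contact_force: [-0.9, 0.6, 0.3]
opening: 0.006
clock: 12.25
tool_pos: [0.4489, -0.2565, 0.0466]
eef_rot: [-0.614, 0.351, -0.35, 0.614]
contact_force: [-0.4, 0.7, -0.8]
opening: 0.005
```

View pics/wrist8.png

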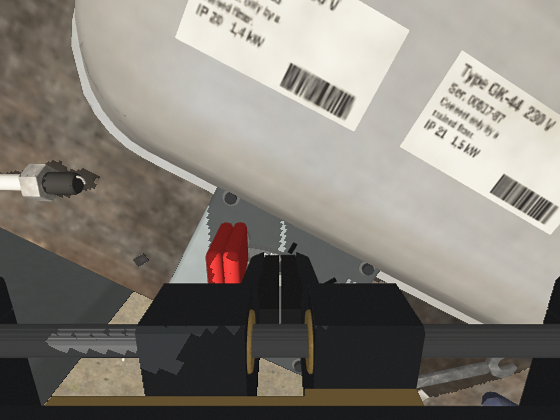

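```bash
python3 -m inch '-1.5 0 0 0; -1.5 0 0 0';python3 -m inch '-1.5 0 0 0; -1.5 0 0 0';python3 -m inch '-1.5 0 0 0; -1.5 0 0 0'
```

```text
clock: 12.45
tool_pos: [0.4483, -0.2554, 0.0467]
eef_rot: [0.614, -0.35, 0.351, -0.614]
contact_force: [0.3, 0.7, 0.1]
opening: 0.006
clock: 12.65
tool_pos: [0.4482, -0.2552, 0.0467]
eef_rot: [0.614, -0.35, 0.352, -0.614]
contact_force: [1.3, -3.2, -1.6]
opening: 0.006
clock: 12.85
tool_pos: [0.4482, -0.2551, 0.0468]
eef_rot: [0.614, -0.349, 0.353, -0.613]
contact_force: [3.4, -6.1, -3.4]
opening: 0.006
```

```bash
python3 -m inch '12 0 0 0; 28 0 0 0; 28 -30 0 0; 28 -70 0 0; 28 -110 0 0; 28 -110 0 0' && python3 -m inch '-40 -5 8 0; -80 -10 16 0; -120 -15 24 0; -160 -20 33 0; -200 -25 41 0; -245 -30 51 0; -245 -30 51 0; -245 -30 51 0'; python3 see.py 9 side wrist scene
```

```text
clock: 13.45
tool_pos: [0.4635, -0.2776, 0.161]
eef_rot: [-0.614, 0.348, -0.353, 0.614]
contact_force: [0.5, -0.7, 0.1]
opening: 0.005
clock: 14.25
tool_pos: [0.3796, -0.0391, 0.1864]
eef_rot: [0.615, -0.35, 0.349, -0.614]
contact_force: [0.4, -1.1, -0.6]
opening: 0.008
14.25 [ 0.3796 -0.0391  0.1864] [[0.511, -0.001, 0.859], [-0.859, -0.0, 0.511], [-0.001, -1.0, -0.001]] [ 0.37 -1.13 -0.63] 0.008 [ 0.1   0.47 -0.17  2.3   0.21  0.39 -1.28]
choke_grip side [([234.1, 254.7], [0.439, -0.219, 0.05], 0.71)]
choke_pivot side [([256.7, 233.1], [0.375, -0.269, 0.01], 0.89)]
start_button_top side [([204.4, 253.7], [0.452, 0.015, 0.053], 0.58)]
choke_grip wrist [([244.0, 476.6], [0.435, -0.238, 0.05], 0.81)]
choke_pivot wrist [([282.2, 448.8], [0.379, -0.274, 0.01], 0.73)]
start_button_top wrist [([107.4, 268.5], [0.443, 0.005, 0.053], 0.7)]
choke_grip scene [([250.3, 314.0], [0.443, -0.236, 0.05], 0.64)]
choke_pivot scene [([287.3, 304.8], [0.37, -0.271, 0.01], 0.87)]
start_button_top scene [([211.8, 238.1], [0.443, 0.005, 0.053], 0.55)]
```

View pics/wrist9.png

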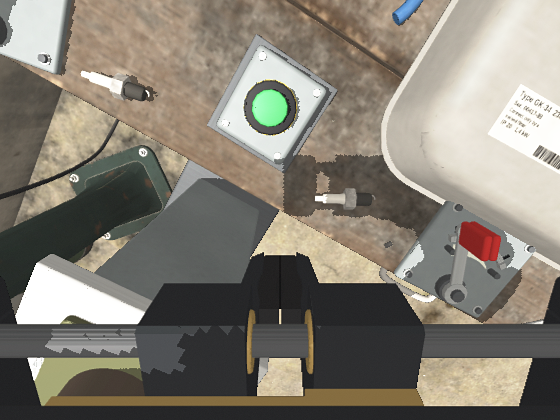

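View pics/scene9.png

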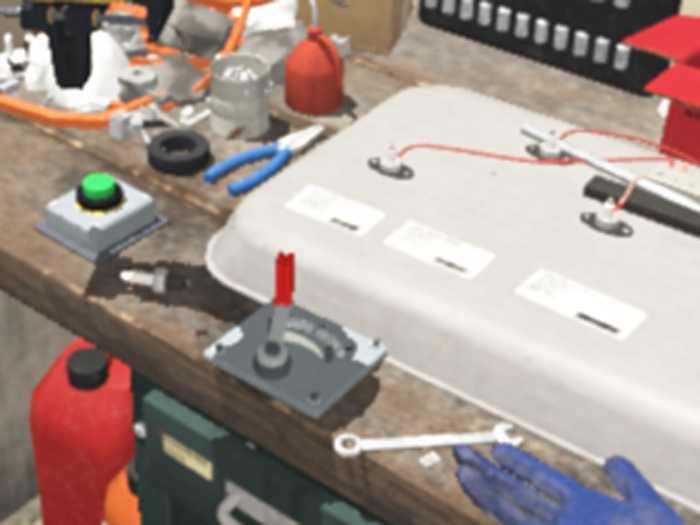

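```bash
python3 -m inch '-2 20 25 0; -4 45 50 0; -5.5 70 77 0; -5.5 95 77 0; -5.5 107 77 0; -5.5 107 77 0; -5.5 107 77 0'; python3 see.py 10 side wrist scene
```

```text
clock: 15.55
tool_pos: [0.4438, 0.0038, 0.0797]
eef_rot: [0.614, -0.351, 0.351, -0.614]
contact_force: [-0.5, 0.1, 1.0]
opening: 0.001
15.55 [0.4438 0.0038 0.0797] [[0.508, -0.0, 0.861], [-0.861, -0.0, 0.508], [-0.0, -1.0, -0.0]] [-0.54  0.13  1.04] 0.001 [-0.07  0.74 -0.06  2.22  0.24  0.18 -1.4 ]
choke_grip side [([236.2, 255.4], [0.44, -0.234, 0.05], 0.58)]
choke_pivot side [([257.3, 233.5], [0.376, -0.273, 0.01], 0.79)]
start_button_top side [([202.9, 252.2], [0.449, 0.03, 0.053], 0.57)]
choke_grip wrist []
choke_pivot wrist [([415.3, 496.4], [0.377, -0.273, 0.01], 0.67)]
start_button_top wrist [([240.6, 276.2], [0.442, 0.004, 0.053], 0.59)]
choke_grip scene [([252.0, 313.8], [0.438, -0.24, 0.05], 0.87)]
choke_pivot scene [([286.5, 307.4], [0.376, -0.273, 0.01], 0.88)]
start_button_top scene [([214.0, 239.1], [0.438, -0.004, 0.053], 0.53)]
```

View pics/side10.png

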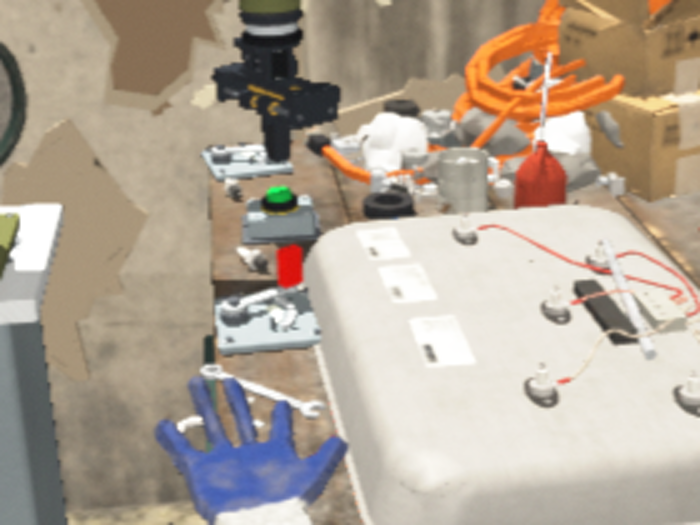

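View pics/scene10.png

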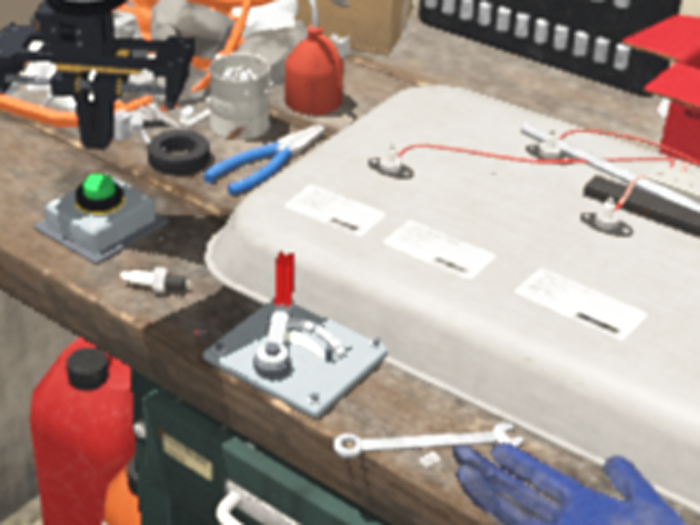

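View pics/wrist10.png

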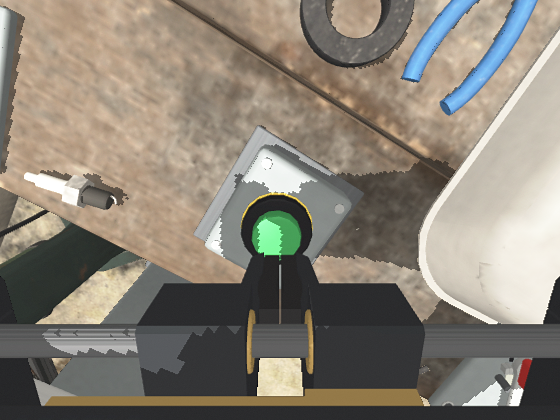

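Run:
```python
from h import *
d=r.snapshot("scene")
for X in [(.4438,.0038,.0717),(.4438,.0038,.0797),(.443,.005,.053)]:
    p=proj(d,X); print(X,"crop",round((p[1]-200)*2.5),round((p[0]-140)*2.5))
d=r.snapshot("wrist")
for X in [(.4438,.0038,.0717),(.4438,.0038,.0797),(.443,.005,.053)]: print(np.round(proj(d,X)))
```

```text
(0.4438, 0.0038, 0.0717) crop 95 163
(0.4438, 0.0038, 0.0797) crop 95 156
(0.443, 0.005, 0.053) crop 95 179
[251. 279.]
[257. 279.]
[238. 276.]
```

```bash
python3 -m inch '0 8 0 0; 0 16 0 0; 0 16 0 0'; python3 -m inch '0 3 0 0; 0 3 0 0';python3 -m inch '0 3 0 0; 0 3 0 0'; python3 see.py 11 scene wrist
```

```text
clock: 16.55
tool_pos: [0.4432, 0.0038, 0.0624]
eef_rot: [0.615, -0.351, 0.35, -0.614]
contact_force: [0.7, 0.3, -0.4]
opening: 0.004
clock: 16.75
tool_pos: [0.4437, 0.0038, 0.0602]
eef_rot: [0.614, -0.351, 0.35, -0.614]
contact_force: [0.4, -0.3, 0.2]
opening: 0.007
clock: 16.95
tool_pos: [0.4438, 0.0038, 0.0574]
eef_rot: [0.614, -0.351, 0.351, -0.614]
contact_force: [0.2, -0.2, 0.1]
opening: 0.006
16.95 [0.4438 0.0038 0.0574] [[0.508, -0.0, 0.861], [-0.861, -0.0, 0.508], [0.0, -1.0, -0.0]] [ 0.15 -0.17  0.14] 0.006 [-0.09  0.79 -0.04  2.23  0.25  0.12 -1.4 ]
choke_grip scene []
choke_pivot scene [([287.2, 305.7], [0.372, -0.272, 0.01], 0.73)]
start_button_top scene [([211.2, 238.8], [0.446, 0.005, 0.053], 0.66), ([284.7, 308.7], [0.342, -0.304, 0.053], 0.32)]
choke_grip wrist []
choke_pivot wrist []
start_button_top wrist [([256.3, 275.7], [0.441, 0.004, 0.053], 0.92)]
```

View pics/scene11.png

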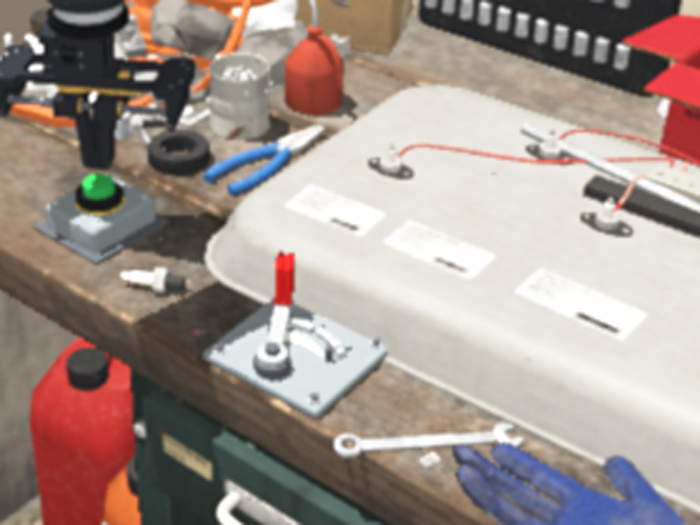

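View pics/wrist11.png

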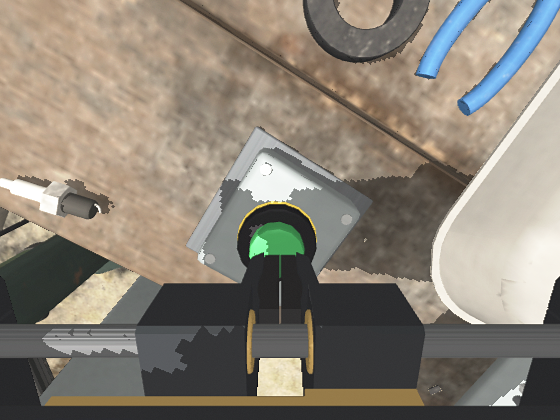

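Run:
```python
from h import *
for c in ("scene","side"):
    d=r.snapshot(c)
    a=r.trace(c,"start_button")
    g=None
    if a: m=a[0]["region"];ys,xs=np.where(m);print(c,a[0]["p"],ys.min(),ys.max(),xs.min(),xs.max())
    p=[int(v) for v in proj(d,(.443,.005,.053))]
    f=d["frame"][p[0]-45:p[0]+30,p[1]-50:p[1]+50]
    cv2.imwrite(f"pics/{c}12.png",cv2.resize(f,None,fx=7,fy=7,interpolation=cv2.INTER_NEAREST)[:,:,::-1])
    for X in [(.4438,.0038,.0494),(.443,.005,.053)]: 
        q=proj(d,X);print(np.round(((q[1]-p[1]+50)*7,(q[0]-p[0]+45)*7)))
```

```text
scene 0.53 211 219 234 245
[355. 329.]
[350. 321.]
side 0.62 205 210 246 255
[359. 328.]
[357. 319.]
```

View pics/scene12.png

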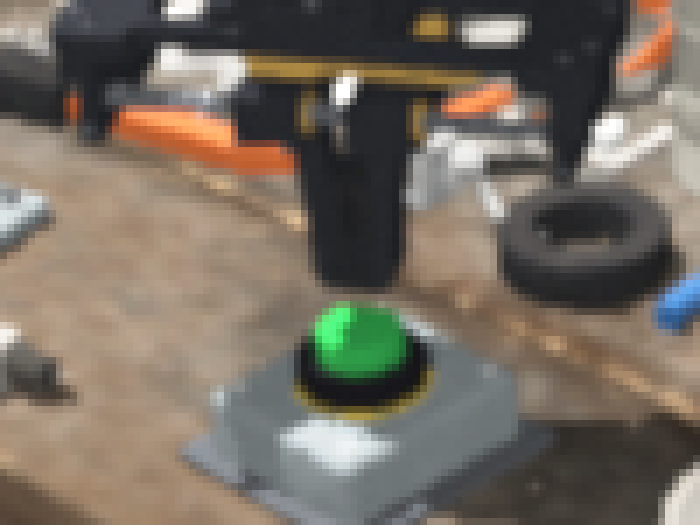

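View pics/side12.png

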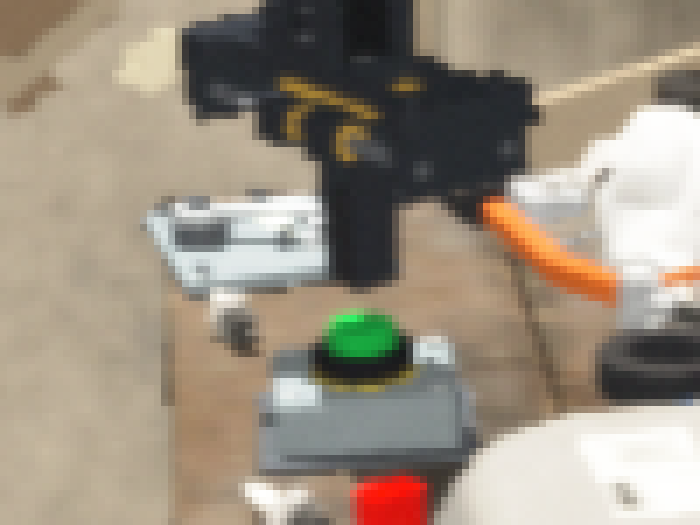

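```bash
python3 -c "
from plant import r;print(r.tcp_to_tips)"; python3 -m inch '0 3 0 0; 0 3 0 0'; python3 -m inch '0 3 0 0; 0 3 0 0'
```

```text
0.008
clock: 17.75
tool_pos: [0.4437, 0.0038, 0.0543]
eef_rot: [0.614, -0.351, 0.35, -0.614]
contact_force: [-1.1, 0.1, -0.0]
opening: 0.003
clock: 17.95
tool_pos: [0.4437, 0.0038, 0.0513]
eef_rot: [0.614, -0.351, 0.35, -0.614]
contact_force: [-0.1, 0.1, 0.0]
opening: 0.003
```

```bash
python3 -m inch '0 2 0 0; 0 2 0 0'; python3 -m inch '0 2 0 0; 0 2 0 0';  python3 - <<'E'
from h import *
for c in ("scene","side"):
    d=r.snapshot(c)
    p=[int(v) for v in proj(d,(.443,.005,.053))]
    f=d["frame"][p[0]-45:p[0]+30,p[1]-50:p[1]+50]
    cv2.imwrite(f"pics/{c}13.png",cv2.resize(f,None,fx=7,fy=7,interpolation=cv2.INTER_NEAREST)[:,:,::-1])
E
```

```text
clock: 18.15
tool_pos: [0.4438, 0.0038, 0.0494]
eef_rot: [0.614, -0.351, 0.351, -0.614]
contact_force: [-0.4, 0.0, -0.8]
opening: 0.003
clock: 18.35
tool_pos: [0.4438, 0.0038, 0.0474]
eef_rot: [0.614, -0.351, 0.351, -0.614]
contact_force: [0.2, 0.5, 0.7]
opening: 0.006
```

View pics/scene13.png

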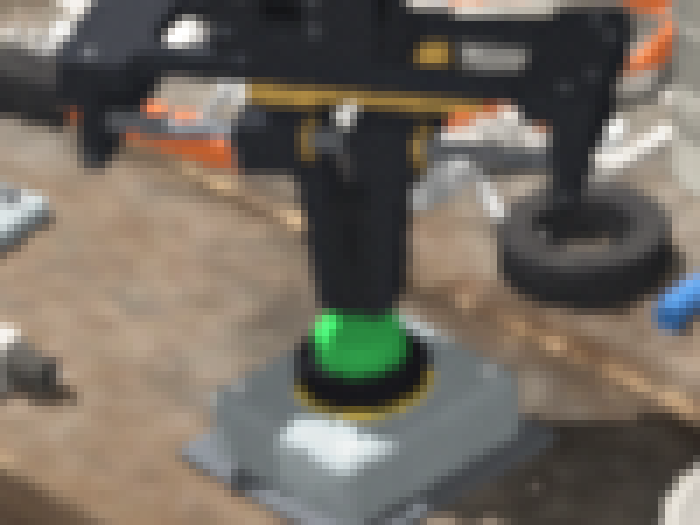

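View pics/side13.png

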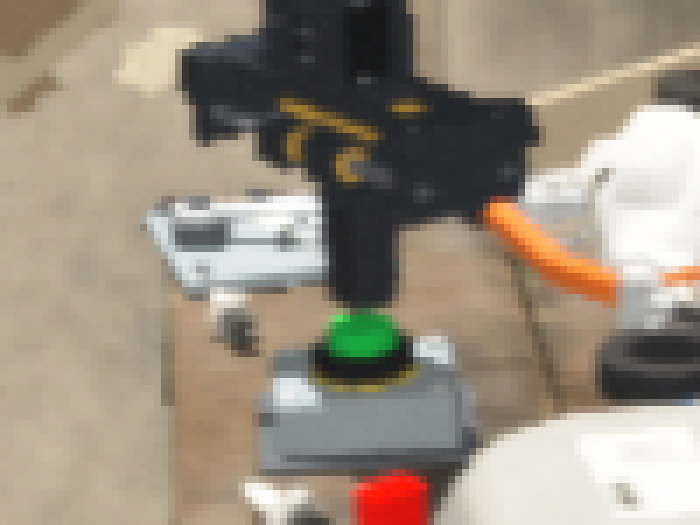

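```bash
for i in 1; do python3 -m inch '0 2 0 0; 0 2 0 0'; done; python3 -m inch '0 2 0 0; 0 2 0 0';  python3 -m inch '0 2 0 0; 0 2 0 0'
```

```text
clock: 18.65
tool_pos: [0.4438, 0.0038, 0.0455]
eef_rot: [0.614, -0.351, 0.351, -0.614]
contact_force: [-0.6, 0.1, 0.1]
opening: 0.005
clock: 18.85
tool_pos: [0.4438, 0.0038, 0.0434]
eef_rot: [0.614, -0.351, 0.35, -0.614]
contact_force: [-0.2, 0.6, 0.3]
opening: 0.005
clock: 19.05
tool_pos: [0.4438, 0.0038, 0.0414]
eef_rot: [0.614, -0.351, 0.351, -0.614]
contact_force: [0.3, -0.4, 0.3]
opening: 0.006
```

Run:
```python
from h import *
for c in ("scene","side"):
    d=r.snapshot(c)
    p=[int(v) for v in proj(d,(.443,.005,.053))]
    f=d["frame"][p[0]-45:p[0]+30,p[1]-50:p[1]+50]
    cv2.imwrite(f"pics/{c}14.png",cv2.resize(f,None,fx=7,fy=7,interpolation=cv2.INTER_NEAREST)[:,:,::-1])
d=r.snapshot("wrist");cv2.imwrite("pics/wrist14.png",d["frame"][:,:,::-1])
```

```text
(no output)
```

View pics/scene14.png

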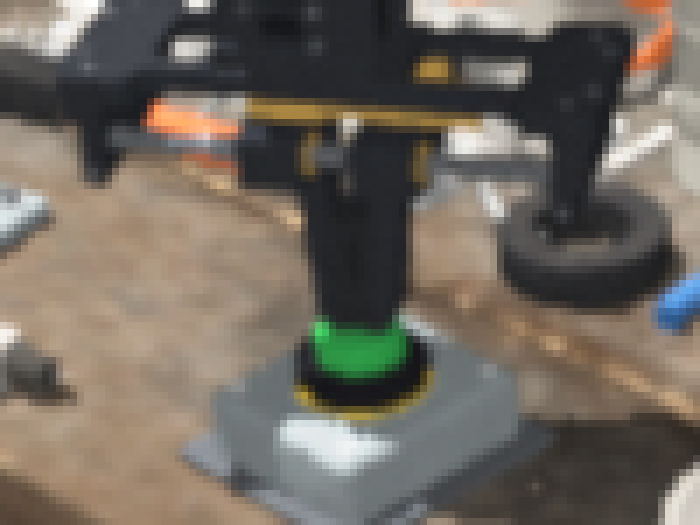

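View pics/side14.png

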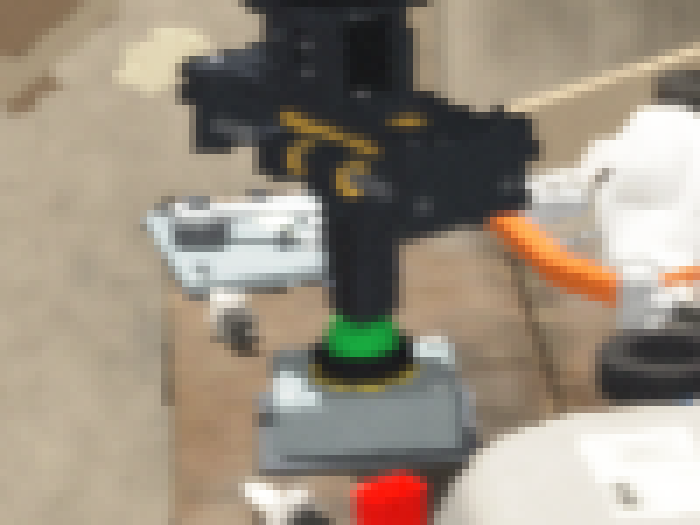

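View pics/wrist14.png

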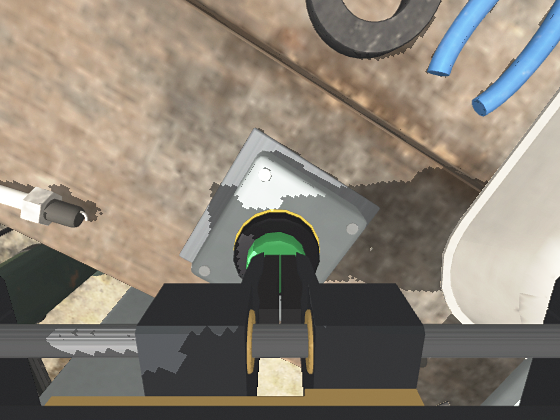

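```bash
python3 -m inch '0 2 0 0; 0 2 0 0';  python3 -m inch '0 2 0 0; 0 2 0 0';python3 -m inch '0 2 0 0; 0 2 0 0'
```

```text
clock: 19.4
tool_pos: [0.4438, 0.0038, 0.0394]
eef_rot: [0.614, -0.351, 0.351, -0.614]
contact_force: [-0.0, -0.3, -0.4]
opening: 0.008
clock: 19.6
tool_pos: [0.444, 0.0038, 0.0375]
eef_rot: [0.614, -0.351, 0.351, -0.614]
contact_force: [0.1, 0.9, 1.8]
opening: 0.005
clock: 19.8
tool_pos: [0.4439, 0.0038, 0.0355]
eef_rot: [0.614, -0.351, 0.351, -0.614]
contact_force: [0.0, 0.4, 2.7]
opening: 0.002
```

Contact began at about TCP z 0.0385. About 7 mm of travel follows, so I keep pressing.

```bash
python3 -m inch '0 2 0 0; 0 2 0 0';  python3 -m inch '0 2 0 0; 0 2 0 0';python3 -m inch '0 1.5 0 0; 0 1.5 0 0'
```

```text
clock: 20.0
tool_pos: [0.444, 0.0038, 0.0335]
eef_rot: [-0.614, 0.351, -0.351, 0.614]
contact_force: [0.2, 0.1, 3.6]
opening: 0.006
clock: 20.2
tool_pos: [0.4439, 0.0038, 0.0315]
eef_rot: [0.614, -0.351, 0.351, -0.614]
contact_force: [0.5, -0.1, 4.8]
opening: 0.006
clock: 20.4
tool_pos: [0.444, 0.0038, 0.0312]
eef_rot: [-0.614, 0.35, -0.351, 0.614]
contact_force: [-0.9, 0.2, 15.8]
opening: 0.005
```

```bash
python3 -m inch '0 0 0 0' ; python3 -m inch '0 -15 0 0; 0 -40 0 0; 0 -80 0 0; 0 -110 0 0; 0 -110 0 0' && python3 -m inch '0 -20 -20 0; 0 -40 -50 0; 0 -60 -80 0; 0 -60 -80 0; 0 -60 -80 0; 0 -60 -80 0'; python3 see.py 15 side wrist scene
python3 - <<'E'
from h import *
for c in ["scene","side"]:
    d=r.snapshot(c)
    for n,z in {"throttle_grip":.05,"spark_plug_1":.01,"tape_roll":.01,"pliers":.006,"spanner_2":.003}.items():
        print(n,c,[(np.round(x["centre"],1).tolist(),np.round(atz(d,x["centre"],z),3).tolist(),round(float(x["p"]),2)) for x in r.tip_of(c,n)][:2])
E
```

```text
clock: 20.5
tool_pos: [0.444, 0.0038, 0.0311]
eef_rot: [-0.614, 0.35, -0.351, 0.614]
contact_force: [-0.9, -0.4, 18.1]
opening: 0.004
clock: 21.0
tool_pos: [0.4458, 0.0039, 0.1429]
eef_rot: [-0.613, 0.349, -0.353, 0.615]
contact_force: [0.1, -0.2, 0.4]
opening: 0.006
clock: 21.6
tool_pos: [0.3758, -0.0363, 0.1994]
eef_rot: [-0.614, 0.35, -0.35, 0.614]
contact_force: [0.8, 0.2, 0.9]
opening: 0.004
21.6 [ 0.3758 -0.0363  0.1994] [[0.509, -0.0, 0.861], [-0.861, 0.001, 0.509], [-0.0, -1.0, 0.0]] [0.76 0.21 0.89] 0.004 [ 0.12  0.44 -0.22  2.29  0.22  0.43 -1.31]
choke_grip side [([235.5, 251.8], [0.43, -0.227, 0.05], 0.77)]
choke_pivot side [([256.5, 233.8], [0.377, -0.268, 0.01], 0.87)]
start_button_top side [([205.8, 253.3], [0.45, 0.002, 0.053], 0.46)]
choke_grip wrist [([235.1, 476.6], [0.437, -0.236, 0.05], 0.69)]
choke_pivot wrist [([274.2, 446.4], [0.379, -0.27, 0.01], 0.96), ([86.9, 132.4], [0.383, 0.141, 0.01], 0.56)]
start_button_top wrist [([107.3, 278.6], [0.442, 0.003, 0.053], 0.84)]
choke_grip scene [([251.8, 312.8], [0.437, -0.237, 0.05], 0.72), ([182.3, 175.0], [0.44, 0.25
[... 228 characters left out ...]
0.5], [0.374, -0.31, 0.05], 0.49)]
spark_plug_1 scene [([219.0, 191.7], [0.388, 0.122, 0.01], 0.48), ([254.1, 260.0], [0.393, -0.116, 0.01], 0.45)]
tape_roll scene [([200.6, 268.6], [0.582, 0.034, 0.01], 0.59)]
pliers scene [([204.2, 305.7], [0.638, -0.05, 0.006], 0.68)]
spanner_2 scene [([319.4, 373.7], [0.391, -0.432, 0.003], 0.71)]
throttle_grip side [([181.8, 250.9], [0.46, 0.269, 0.05], 0.58), ([209.9, 233.9], [0.388, -0.016, 0.05], 0.44)]
spark_plug_1 side [([207.7, 234.8], [0.393, 0.113, 0.01], 0.56), ([236.6, 245.3], [0.415, -0.14, 0.01], 0.41)]
tape_roll side [([214.0, 295.4], [0.587, 0.016, 0.01], 0.67)]
pliers side []
spanner_2 side [([288.6, 244.5], [0.397, -0.435, 0.003], 0.65)]
```

View pics/wrist15.png

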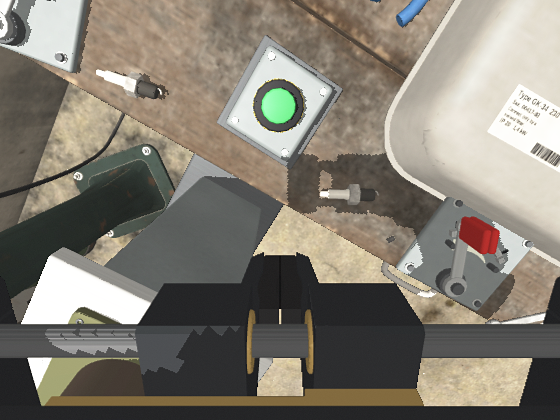

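View pics/scene15.png

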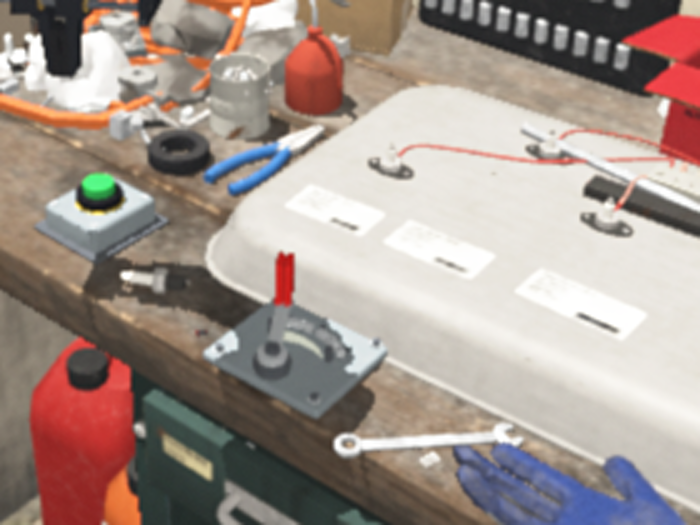

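The picture shows the green button back up at crop (100,185) and the red lever at the wide end of the wedge, grip at crop (285,275). The bystanders and the throttle have not moved, and the arm is clear, so I hand the job in.

```bash
python3 -c "
from plant import r
print(r.finish_job())"
```

```text
the job is handed in; nothing more can be done
None
```

I pushed the choke lever to the full-choke stop, then pressed the green start button fully down and let it spring back. I handed the job in at about 22 s of the 48 s allowed.

**Choke:** I pushed the grip on its closed-side face with shut fingertips. It snapped into the half notch, then into full. A light extra push met the hard stop: about 7 N, with no further movement. All three cameras put the grip at about (0.44, -0.235), which is the full-choke position.

**Start button:** I felt contact, then about 7 mm of travel with the force rising to about 5 N. It bottomed out at 16–18 N, and I held it there for about 0.2 s. The last picture shows it back up with the arm clear and no contact force.

**Throttle and loose parts:** No part shows a shift over 20 mm. The camera estimates of the spark plugs, tape roll and spanner repeat within 5–20 mm, with no trend across cameras. The throttle position from the scene camera changed by about 2 mm. The side camera's estimate of it scattered by about 15 mm, which I take as noise at that distance, because the arm never went near it. The pliers were not detected at the start, so I only compared them by eye.

**One disagreement:** The button was touched about 15 mm lower than the reported tool height and tip offset predicted. The scene and side cameras also showed the shut fingertips higher than predicted. I went by contact force from there, and did not find the cause.

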